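# Pack a kiln shelf between its props

### The arm

A 6-joint arm with a two-finger parallel gripper is mounted at the origin on the work surface. World frame = base frame: x ahead of the robot, y to its left, z up, the work surface at z = 0. Lengths are in m, angles in rad, forces in N, time in s.
With the tool pointing down it reaches from about 0.25 to 0.775 m from the base axis. Payload 4 kg.
Tool frame: the origin (TCP) lies at the very end of the fingers, on their centre line; the grasp point (between the pads) lies 19 mm behind it; z points along the fingers, y is the direction in which the jaws open and shut (so a half turn about z gives the same grasp; the last joint's range is limited). The gripper opens to 94 mm and grips with 3 to 60 N. Pads are 16 mm wide; open, the fingers measure 119 mm over their backs; the gripper's body (75 mm by 177 mm) begins 78 mm behind the grasp point.
Start: joints at [1.083, 0.087, 1.371, -0, 1.684, -0.103], TCP at [0.206, 0.51, 0.206] pointing down, gripper open.
Joint ranges: [-3.1, 3.1], [-0.76, 2.03], [0.27, 2.55], [-1.08, 4.22], [0.17, 2.65], [-2.57, 2.57]. Speed limits (rad/s): [2.79, 2.79, 3.14, 3.14, 3.14, 3.14].

### API

Orientations are given as a rotation vector (axis times angle).
In Python, from rig import robot gives the robot as it stands. The module is installed in compiled form; this text tells all that it offers.
- The arm moves only by the tool arm_command, never from a script. Its arguments are lists of equal length, an entry for each row: "linear": the shift along the tool's x, y, z in m, a list of three; "rot": the turn, a rotation vector about the tool's x, y, z in degrees, a list of three. In form: {"linear": [[tx, ty, tz], ...], "rot": [[ax, ay, az], ...]}. A call has 1 to 8 rows; each row is the pose to reach, as a shift and turn from the pose commanded when the call began, along the tool's axes at that moment; what a row does not reach only later rows make up. A row lasts 1/8 s, in which the tool goes at most 62.5 mm and 10.7 degrees, less where a joint would pass 70% of its speed; a pose out of reach is approached as far as the arm can. A call with a gripper value outside its range is refused whole. "hand" is the closure, from 0 (fully open) to 1 (shut), set as the call begins (left out, the last holds). The fingers move at their own pace and stop on an object; "grip_force" is the grip in N (left out, the last holds). Time passes only in rows, so rows that repeat a pose let the fingers close. It gives the time, the measured TCP pose, the force and the opening at its end, in the units of the state.
- robot.state(): the state, without advancing time (a new reading comes with each control period).
- robot.capture(name): name is "scene" or "side" or "wrist"; returns the picture (480x640x3 uint8, blue, green, red); there is no depth.
- robot.calibration(name): a dict with "mtx" (3x3 intrinsics, pixels), "dist_coeffs" ([k1, k2, p1, p2, k3] as OpenCV has them; the pictures are not rectified), "view" (4x4, takes a point from world to camera coordinates); the wrist camera has in their place "hand_eye" (4x4, takes a point from camera to tool coordinates, whose origin is the TCP and whose axes are the flange's). Camera axes: x right, y down, z forward; pixel columns grow to the right and rows downward; lengths in m; the calibration is good to about 2 mm. A picture is of the moment at which its call begins: read the wrist's pose just before it. calibration takes no time and is no camera call.
- robot.job_done(): hands the job in, once; it reports no verdict.
Trained networks look in the newest picture that a camera, given by its name, has taken for a name from the list of things; names that differ only in an ending like _2 or _b are one class to them, and where a whole thing is asked for, a point or a joint stands for the part that bears it (a point fixed in the world has none). Each returns a list of dicts, best first, with "score" (0 to 1); they miss things now and then, are a little off and sometimes report something else, mostly with a low value. They report only what shows in the picture. A call takes as long as a camera call.
- robot.search_frame(camera, label): "xy" ([column, row] in pixels, amid what is visible of it).
- robot.trace(camera, label): "region" (480x640 bool, what is visible of it) and "xy" ([column, row] in pixels, amid what is visible of it).
The state is a dict: "t": time; "q": joint angles; "joint_velocities": joint speeds; "effort": joint torques, N m; "position": TCP position; "tcp_rot": TCP orientation; "force": force on the tool from outside, world axes, zero at the start; "moment": the same for the moment, N m; "gripper_width": finger opening in m.
Only numpy, scipy, OpenCV 4.12 (cv2) and the standard library are available. Lean on these libraries where they do the work, as an engineer would, in place of code of your own. Each camera call takes 0.05 s, during which the arm holds its last target. There are 200 camera calls.

### The job

Pack the round kiln shelf with the bisque pieces from the ware board: stand the round bottle vase midway between the square prop and the tube prop, the open tea bowl midway between the tube prop and the oblong prop, and the flat setter disc midway between the oblong prop and the square prop. Once the disc lies there, stand the square vase on the middle of the disc. Leave every piece upright and let go, and leave the three props, the green glazed vase and the lilac pot where they are.

Things in the scene. Friction and masses are not known exactly. Their poses are not given: they have to be found in the camera images.
- bottle_c (a point): Round bottle vase: ribbed round body 51 mm in diameter (near-vertical sides from 9 to 37 mm above its foot), narrow 22 mm neck with a 28 mm lip and a small dark mouth; 60 mm high, 0.11 kg. Plain off-white bisque. At the start it stands upright somewhere on the square dark wooden ware board (280 x 280 x 18 mm, its top 18 mm above the bench). The point is on its axis, 30 mm above its foot; z is up.
- bowl_c (a point): Open tea bowl: round, wide open at the top, 56 mm in outer diameter with vertical sides from 10 mm up, wall 4 mm, 44 mm high, 0.09 kg. Plain off-white bisque. At the start it stands upright somewhere on the square dark wooden ware board (280 x 280 x 18 mm, its top 18 mm above the bench). The point is on its axis, half-way up; z is up.
- disc_c (a point): Setter disc: flat solid round disc, 60 mm in diameter, 16 mm thick, 0.09 kg. Plain off-white bisque. At the start it stands upright somewhere on the square dark wooden ware board (280 x 280 x 18 mm, its top 18 mm above the bench). The point is on its axis, half-way up; z is up.
- squarevase_c (a point): Square vase: square ribbed body 33 x 33 mm and 36 mm high, with a short round 24 mm neck on top and a small dark mouth; 44 mm high in all, 0.08 kg. Plain off-white bisque. At the start it stands upright somewhere on the square dark wooden ware board (280 x 280 x 18 mm, its top 18 mm above the bench). The point is on its axis, 22 mm above its foot; z is up, x and y are square to its flat sides.
- square_prop: Square prop: solid post, 40 x 40 mm seen from above. Stands loose and upright on the round kiln shelf, 65 mm high, buff fireclay, about 0.3 kg. Origin: centre of its underside; z up. The three props always stand at the corners of an equilateral triangle of 216 mm sides (centre to centre) around the middle of the shelf; which prop is at which corner, and the turn of the triangle, vary.
- tube_prop: Tube prop: round hollow post, 44 mm outside, with a 24 mm hole down its middle. Stands loose and upright on the round kiln shelf, 65 mm high, buff fireclay, about 0.3 kg. Origin: centre of its underside; z up. Corner of the triangle, see the square prop.
- oblong_prop: Oblong prop: flat post, 24 x 56 mm seen from above (24 along its x, 56 along its y). Stands loose and upright on the round kiln shelf, 65 mm high, buff fireclay, about 0.3 kg. Origin: centre of its underside; z up. Corner of the triangle, see the square prop.
- shelf_top (a point): Round grey kiln shelf, fixed, 330 mm in diameter and 18 mm thick. The point is the centre of its top face, 18 mm above the bench; z is up. It may lie to the left or to the right of the ware board.
- glazed_vase: Bystander: tall finished vase, pale green glaze, 72 mm across and 120 mm high, standing on the bench. Origin: centre of its underside.
- lilac_pot: Bystander: small round finished pot, dull lilac glaze, 42 mm across and 40 mm high, standing on the bench beyond the boards. Origin: centre of its underside.

How it is judged:
At the end, for the whole second after the job is handed in: Bottle, bowl and disc upright on the shelf, each at the midpoint of its two props within 14 mm along their line and 15 mm across it; square vase upright on the disc within 12 mm of its centre; all released, at rest. Props moved under 12 mm; glazed vase and lilac pot under 25 mm; these all upright (horizontal distance between each of bottle_c, disc_c and square_prop below 0.12225 m and horizontal distance between each of bottle_c, bowl_c and tube_prop below 0.12225 m and horizontal distance between bottle_c and oblong_prop between 0.1725 and 0.2025 m and z of bottle_c in the frame of shelf_top between 0.025 and 0.035 m and angle between each of bottle_c, bowl_c, disc_c, squarevase_c's own z axis and vertical below 0.12 rad and linear speed of each of bottle, bowl, disc, squarevase below 0.02 m/s and angular speed of each of bottle, bowl, disc, squarevase below 0.2 rad/s and horizontal distance between each of bowl_c, disc_c and oblong_prop below 0.12225 m and horizontal distance between bowl_c and square_prop between 0.1725 and 0.2025 m and z of bowl_c in the frame of shelf_top between 0.017 and 0.027 m and horizontal distance between disc_c and tube_prop between 0.1725 and 0.2025 m and z of disc_c in the frame of shelf_top between 0.003 and 0.013 m and horizontal distance between squarevase_c and disc_c below 0.012 m and z of squarevase_c in the frame of shelf_top between 0.033 and 0.043 m and distance of each of square_prop, tube_prop, oblong_prop from where it was at the start of the episode below 0.012 m and angle between each of square_prop, tube_prop, oblong_prop's own z axis and vertical below 0.1 rad and distance of each of glazed_vase, lilac_pot from where it was at the start of the episode below 0.025 m and angle between each of glazed_vase, lilac_pot's own z axis and vertical below 0.15 rad); the robot touches nothing.
It fails at once if the glazed vase is knocked over (angle between glazed_vase's own z axis and vertical above 0.6 rad).
It fails at once if a kiln prop is knocked over (angle between any of square_prop, tube_prop, oblong_prop's own z axis and vertical above 0.6 rad).
It also fails if it takes over 120 s, if anything falls off the work surface, if the arm or the gripper's body presses on something with over 40 N, if the wrist force passes 120 N, or if a joint passes its speed limit or range.

## Working session

There is one attempt and no reset: what is moved stays moved. The work goes in short steps, Python scripts to look and compute and a tool call to move; the robot and the scene stay as the last step left them, time stands still between calls to the robot, and variables do not carry over. Pictures are saved under pics/ and viewed, about 12 in all and at most 16, crops included, and the job is handed in when it is done.

Besides the shell and the picture viewer there is one more tool, called as a command line: name --argument value ..., lists and objects as JSON in quotes. arm_command: Moves the arm, as the interface text tells. Its arguments: {"type":"object","properties":{"linear":{"type":"array","items":{"type":"array","items":{"type":"number"}}},"rot":{"type":"array","items":{"type":"array","items":{"type":"number"}}},"hand":{"type":"number"},"grip_force":{"type":"number"}},"required":["linear","rot"]}

```bash
mkdir -p pics; python3 - <<'E'
from rig import robot
import cv2,numpy as np
s=robot.state();print(s)
for c in("scene","side","wrist"):
    cv2.imwrite(f"pics/{c}0.png",robot.capture(c))
    k=robot.calibration(c);print(c,{a:np.round(np.array(b),4).tolist() for a,b in k.items()})
a=np.hstack([cv2.imread("pics/scene0.png"),cv2.imread("pics/side0.png")])
E
```

```text
{'t': 0.0, 'q': array([ 1.08290457e+00,  8.79455672e-02,  1.37224452e+00, -3.36801485e-05,
        1.68357934e+00, -1.03106049e-01]), 'joint_velocities': array([ 7.12213661e-05,  5.25868610e-04, -3.17183459e-04,  9.72805718e-04,
        1.00249182e-03, -1.36408551e-03]), 'effort': array([-1.79577869e-04, -3.40177310e+01, -3.02425039e+01,  7.19224149e-02,
        3.29249678e-02, -1.76802346e-04]), 'position': array([0.20621043, 0.50929328, 0.20431426]), 'tcp_rot': array([-0.60058848, -3.08303513,  0.00328575]), 'force': array([-0.64499216, -0.34541733, -0.22156663]), 'moment': array([-0.02398219,  0.00302015, -0.00619328]), 'gripper_width': 0.09424596024470777}
scene {'mtx': [[582.7598, 0.0, 318.7721], [0.0, 582.7598, 232.7414], [0.0, 0.0, 1.0]], 'dist_coeffs': [-0.153, 0.0, 0.0, 0.0, 0.0], 'view': [[-0.3747, 0.9271, 0.0027, 0.2295], [0.7233, 0.2942, -0.6247, -0.3704], [-0.58, -0.2321, -0.7808, 1.3769], [0.0, 0.0, 0.0, 1.0]]}
side {'mtx': [[481.5696, 0.0, 320.6709], [0.0, 481.5696, 240.5977], [0.0, 0.0, 1.0]], 'dist_coeffs': [-0.0084, 0.0, 0.0, 0.0, 0.0], 'view': [[0.9024, -0.4309, 0.005, -0.5616], [-0.242, -0.5163, -0.8215, 0.1705], [0.3566, 0.7401, -0.5701, 0.7649], [0.0, 0.0, 0.0, 1.0]]}
wrist {'mtx': [[333.4362, 0.0, 322.3747], [0.0, 333.4362, 236.2514], [0.0, 0.0, 1.0]], 'dist_coeffs': [-0.0193, 0.0, 0.0, 0.0, 0.0], 'hand_eye': [[0.0003, -0.9588, -0.284, 0.0831], [1.0, 0.0002, 0.0003, -0.0005], [-0.0002, -0.284, 0.9588, -0.1794], [0.0, 0.0, 0.0, 1.0]]}
```

View pics/scene0.png

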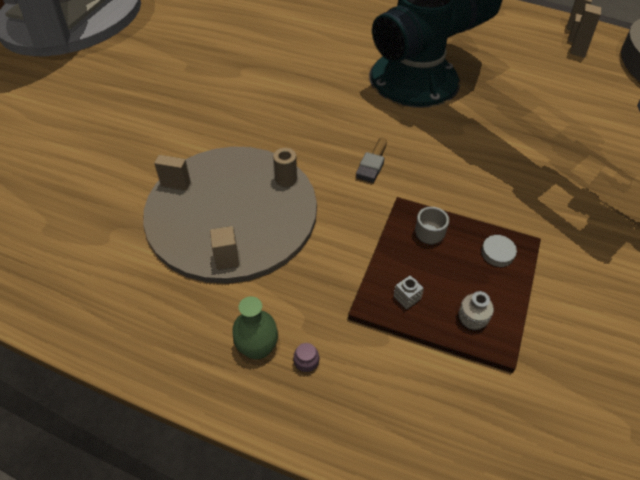

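View pics/side0.png

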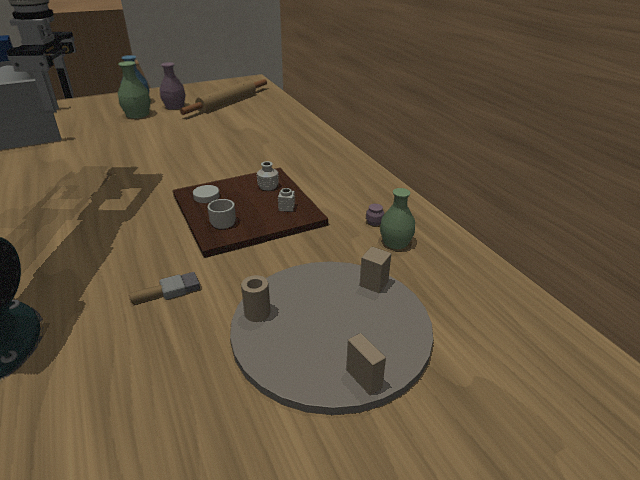

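```bash
cat > h.py <<'E'
from rig import robot
import cv2,numpy as np
from scipy.optimize import least_squares
from scipy.spatial.transform import Rotation as R
def cam(c):
    k=robot.calibration(c)
    if c=="wrist":
        s=robot.state();T=np.eye(4);T[:3,:3]=R.from_rotvec(s["tcp_rot"]).as_matrix();T[:3,3]=s["position"]
        V=np.linalg.inv(T@np.array(k["hand_eye"]))
    else: V=np.array(k["view"])
    return np.array(k["mtx"]),np.array(k["dist_coeffs"]),V
def proj(C,P):
    K,d,V=C
    return cv2.projectPoints(np.atleast_2d(P).astype(float),cv2.Rodrigues(V[:3,:3])[0],V[:3,3],K,d)[0].reshape(-1,2)
def ray(C,uv,z):
    K,d,V=C
    n=cv2.undistortPoints(np.array([[uv]],float),K,d).ravel()
    D=V[:3,:3].T@np.r_[n,1];o=-V[:3,:3].T@V[:3,3]
    return (o+D*(z-o[2])/D[2])[:2]
a=np.linspace(0,2*np.pi,24,endpoint=False)
def cyl(prof): return np.vstack([np.c_[r*np.cos(a),r*np.sin(a),0*a+z] for r,z in prof])
def box(x,y,z0,z1): return np.array([[i*x/2,j*y/2,z] for i in(-1,1) for j in(-1,1) for z in(z0,z1)])
# parts (each convex), base z
M={"bottle_c":([cyl([(.020,0),(.0255,.009),(.0255,.037),(.014,.046)]),cyl([(.011,.04),(.011,.055)]),cyl([(.014,.055),(.014,.06)])],.018),
"bowl_c":([cyl([(.02,0),(.028,.01),(.028,.044)])],.018),"disc_c":([cyl([(.03,0),(.03,.016)])],.018),
"squarevase_c":([box(.033,.033,0,.036),cyl([(.012,.03),(.012,.044)])],.018),
"square_prop":([box(.04,.04,0,.065)],.018),"tube_prop":([cyl([(.022,0),(.022,.065)])],.018),
"oblong_prop":([box(.024,.056,0,.065)],.018),
"glazed_vase":([cyl([(.02,0),(.036,.04),(.015,.09),(.015,.12)])],0),"lilac_pot":([cyl([(.015,0),(.021,.02),(.015,.04)])],0)}
def sil(C,n,x,y,yaw=0,z0=None):
    parts,b=M[n]; b=b if z0 is None else z0
    m=np.zeros((480,640),np.uint8)
    r=R.from_euler("z",yaw).as_matrix()
    for p in parts:
        q=proj(C,p@r.T+[x,y,b])
        cv2.fillConvexPoly(m,np.round(cv2.convexHull(q.astype(np.float32))*16).astype(np.int32),1,shift=4)
    return m
def cen(m):
    t=cv2.moments(m.astype(np.uint8),True);return np.array([t["m10"],t["m01"]])/max(t["m00"],1)
def look(cams,names,thr=.3,pix=None):
    """returns {name:{cam:(mask,score)}}"""
    out={}
    for c in cams:
        im=robot.capture(c)
        if pix: cv2.imwrite(f"pics/{pix}_{c}.png",im)
        C=cam(c)
        for n in names:
            r=robot.trace(c,n)
            if r and r[0]["score"]>thr: out.setdefault(n,{})[c]=(C,r[0]["region"],r[0]["score"])
    return out
def fit(n,obs,z0=None,yaws=None):
    """fit xy(,yaw) by centroid, then IoU over yaw"""
    b=M[n][1] if z0 is None else z0
    c0=list(obs.values())[0]
    x0=ray(c0[0],cen(c0[1]),b+.02)
    best=None
    for yaw in ([0] if yaws is None else yaws):
        f=lambda p:np.concatenate([cen(sil(C,n,p[0],p[1],yaw,z0))-cen(m) for C,m,_ in obs.values()])
        s=least_squares(f,x0,diff_step=.004)
        iou=np.mean([ (sil(C,n,*s.x,yaw,z0).astype(bool)&m).sum()/(sil(C,n,*s.x,yaw,z0).astype(bool)|m).sum() for C,m,_ in obs.values()])
        if best is None or iou>best[2]: best=(s.x,yaw,iou,s.fun)
    return best
E
python3 - <<'E'
from h import *
o=look(["scene","side"],list(M))
res={}
for n in M:
    if n not in o: print(n,"missing");continue
    sq=n in("square_prop","squarevase_c");yaws=np.radians(np.arange(0,90 if sq else 180,7.5)) if (sq or n=="oblong_prop") else None
    b=fit(n,o[n],yaws=yaws);res[n]=b[0]
    each=[np.round(fit(n,{c:v},yaws=[b[1]])[0],4).tolist() for c,v in o[n].items()]
    print(n,np.round(b[0],4),"yaw",round(np.degrees(b[1]),1),"iou",round(b[2],2),[round(v[2],2) for v in o[n].values()],np.round(b[3],1),each)
p=[res[k] for k in("square_prop","tube_prop","oblong_prop")]
print([round(np.linalg.norm(p[i]-p[(i+1)%3]),4) for i in range(3)],"c",np.mean(p,0))
E
```

```text
bottle_c [0.6102 0.2724] yaw 0.0 iou 0.86 [0.89, 0.76] [ 0.4 -0.3  0.6  0.2] [[0.6108, 0.272], [0.6096, 0.2739]]
bowl_c [0.4653 0.158 ] yaw 0.0 iou 0.92 [0.97, 0.91] [ 0.5 -0.8  0.8 -0.3] [[0.4675, 0.1576], [0.4631, 0.1571]]
disc_c [0.461  0.2853] yaw 0.0 iou 0.91 [0.76, 0.88] [ 0.5 -0.6  0.9  0.5] [[0.4623, 0.2848], [0.4595, 0.288]]
squarevase_c [0.6116 0.1595] yaw 60.0 iou 0.83 [0.95, 0.86] [ 0.4 -0.2  0.8  0.3] [[0.613, 0.1588], [0.6112, 0.1623]]
square_prop [ 0.6539 -0.1568] yaw 37.5 iou 0.88 [0.67, 0.89] [ 0.3 -0.5  0.6  0.1] [[0.6548, -0.1569], [0.653, -0.156]]
tube_prop [ 0.4381 -0.1399] yaw 0.0 iou 0.91 [0.8, 0.8] [ 0.9 -0.1  0.6  0.5] [[0.4394, -0.1412], [0.4377, -0.1381]]
oblong_prop [ 0.5316 -0.3347] yaw 7.5 iou 0.92 [0.61, 0.88] [0.6 0.1 0.4 0.1] [[0.5319, -0.336], [0.5311, -0.3342]]
glazed_vase [ 0.7784 -0.0404] yaw 0.0 iou 0.88 [0.87, 0.91] [-0.1 -1.4  1.  -1.9] [[0.7802, -0.0392], [0.7944, 0.001]]
lilac_pot [ 0.7018 -0.0022] yaw 0.0 iou 0.0 [0.77, 0.71] [  -8.3  -48.8   25.3 -104.7] [[0.7783, 0.0447], [0.5222, -0.2449]]
[np.float64(0.2165), np.float64(0.216), np.float64(0.2158)] c [ 0.54121102 -0.21047588]
```

```bash
cat >> h.py <<'E'
def plan(*pts,yaw=None):
    """world points -> tool shifts (mm) from the present measured pose; yaw=jaw angle (deg, mod 180); also levelling"""
    s=robot.state();r=R.from_rotvec(s["tcp_rot"]).as_matrix()
    print("t",round(s["t"],2),"pos",np.round(s["position"],4),"w",round(s["gripper_width"],4),"F",np.round(s["force"],1))
    y0=np.degrees(np.arctan2(r[1,1],r[0,1]))
    for p in pts: print(" ",p,"->",np.round(r.T@(np.array(p)-s["position"]),4).tolist())
    if yaw is None: yaw=y0
    d=(yaw-y0+90)%180-90; y=np.radians(y0+d)
    t=np.c_[[np.sin(y),-np.cos(y),0],[np.cos(y),np.sin(y),0],[0,0,-1]]
    if t[0,0]*r[0,0]+t[1,0]*r[1,0]<0: t[:,0]*=-1;t[:,1]*=-1
    print("yaw",round(y0,1),"rot",np.round(np.degrees(R.from_matrix(r.T@t).as_rotvec()),2), "q",np.round(s["q"],2))
E
python3 -c "
from h import *
plan((.461,.285,.2),yaw=60)"
```

```text
t 1.15 pos [0.2065 0.5098 0.2055] w 0.094 F [-0.6  0.3  0.5]
  (0.461, 0.285, 0.2) -> [-0.3203, -0.1128, 0.0055]Traceback (most recent call last):
  File "<string>", line 3, in <module>
    plan((.461,.285,.2),yaw=60)
    ~~~~^^^^^^^^^^^^^^^^^^^^^^^
  File "h.py", line 73, in plan
    print("yaw",round(y0,1),"rot",np.round(np.degrees(R.from_matrix(r.T@t).as_rotvec()),2), "q",np.round(s["q"],2))
                                                      ~~~~~~~~~~~~~^^^^^^^
  File "scipy/spatial/transform/_rotation.pyx", line 1143, in scipy.spatial.transform._rotation.Rotation.from_matrix
ValueError: Non-positive determinant (left-handed or null coordinate frame) in rotation matrix 0: [[ 9.90379960e-01  1.38374619e-01  3.99487081e-06]
 [ 1.38374618e-01 -9.90379954e-01 -1.06821265e-04]
 [ 1.08249119e-05 -1.06346429e-04  9.99999994e-01]].
```

arm_command --linear '[[-0.06,-0.02,0],[-0.12,-0.04,0],[-0.18,-0.06,0],[-0.24,-0.085,0],[-0.29,-0.1,0],[-0.32,-0.113,0.005],[-0.32,-0.113,0.005],[-0.32,-0.113,0.005]]' --rot '[[0,0,1],[0,0,3],[0,0,5],[0,0,7],[0,0,8],[0,0,8],[0,0,8],[0,0,8]]'

```text
t: 2.15
position: [0.4602, 0.2855, 0.2006]
tcp_rot: [-0.814, -3.034, -0.001]
force: [0.7, 0.1, 0.4]
gripper_width: 0.0936
```

```bash
sed -i 's/t=np.c_\[\[np.sin(y),-np.cos(y),0\]/t=np.c_[[-np.sin(y),np.cos(y),0]/' h.py
cat > w.py <<'E'
import sys
from h import *
# wrist look: python3 w.py pix name[:z0] ...
pix=sys.argv[1];ns=dict((a.split(":")+[None])[:2] for a in sys.argv[2:])
o=look(["wrist"],list(ns),pix=pix)
for n,v in o.items():
    z=None if ns[n] is None else float(ns[n])
    ys={"square_prop":90,"squarevase_c":90,"oblong_prop":180}.get(n)
    b=fit(n,v,z0=z,yaws=None if ys is None else np.radians(np.arange(0,ys,3)))
    ys_,xs=np.where(v["wrist"][1])
    print(n,np.round(b[0],4),"yaw",round(np.degrees(b[1]),1),"iou",round(b[2],2),"sc",round(v["wrist"][2],2),"box",xs.min(),xs.max(),ys_.min(),ys_.max())
plan()
E
python3 w.py a disc_c bowl_c squarevase_c bottle_c
```

```text
disc_c [0.4622 0.2847] yaw 0.0 iou 0.97 sc 0.66 box 294 350 191 247
bowl_c [0.4545 0.1643] yaw 0.0 iou 0.41 sc 0.89 box 193 252 254 298
squarevase_c [0.5963 0.1703] yaw 54.0 iou 0.32 sc 0.88 box 282 310 354 369
bottle_c [0.6108 0.2726] yaw 0.0 iou 0.92 sc 0.87 box 355 401 311 365
t 2.4 pos [0.46   0.2859 0.2008] w 0.0939 F [-0.5 -0.8  0.7]
yaw 60.1 rot [ 0.04  0.01 -0.  ] q [ 0.45  0.07  1.4   0.    1.67 -0.6 ]
```

View pics/a_wrist.png

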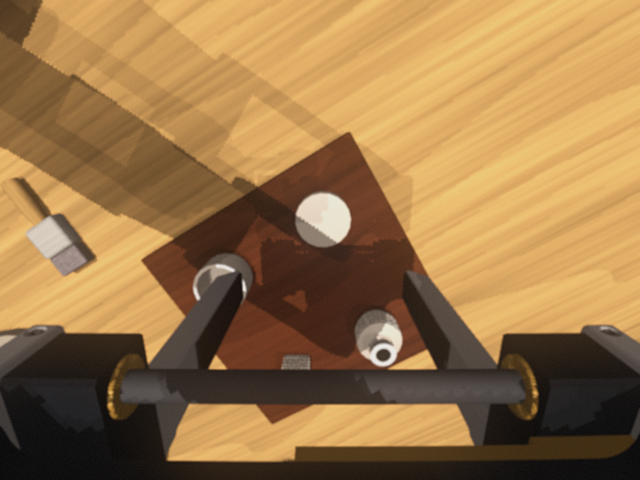

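arm_command --linear '[[-0.002,0,0.04],[-0.002,0,0.08],[-0.002,0,0.12],[-0.002,0,0.15],[-0.002,0,0.17],[-0.002,0,0.179],[-0.002,0,0.179],[-0.002,0,0.179]]' --rot '[[0,0,0],[0,0,0],[0,0,0],[0,0,0],[0,0,0],[0,0,0],[0,0,0],[0,0,0]]'

```text
t: 3.4
position: [0.4632, 0.2845, 0.0228]
tcp_rot: [0.813, 3.033, 0.003]
force: [0.4, 0.6, -0.5]
gripper_width: 0.0941
```

arm_command --linear '[[0,0,0],[0,0,0],[0,0,0],[0,0,0],[0,0,0],[0,0,0],[0,0,0],[0,0,0]]' --rot '[[0,0,0],[0,0,0],[0,0,0],[0,0,0],[0,0,0],[0,0,0],[0,0,0],[0,0,0]]' --hand 1 --grip_force 20

```text
t: 4.4
position: [0.4625, 0.284, 0.0216]
tcp_rot: [0.814, 3.034, 0.0]
force: [0.2, 0.2, 1.2]
gripper_width: 0.059
```

arm_command --linear '[[0,0,-0.02],[0,0,-0.05],[0,0,-0.1],[0,0,-0.15],[0,0,-0.18],[0,0,-0.18]]' --rot '[[0,0,0],[0,0,0],[0,0,0],[0,0,0],[0,0,0],[0,0,0]]'

```text
t: 5.15
position: [0.4637, 0.2846, 0.2042]
tcp_rot: [0.813, 3.03, 0.006]
force: [-0.8, -0.6, -1.4]
gripper_width: 0.0593
```

```bash
python3 - <<'E'
from h import *
cv2.imwrite("pics/b.png",robot.capture("wrist")[100:400])
p=[np.array(v) for v in((.6539,-.1568),(.4381,-.1399),(.5316,-.3347))]
t=(p[0]+p[2])/2
plan((*t,.2),(*t,.06),(*t,.0225),yaw=60)
E
```

```text
t 5.2 pos [0.4626 0.284  0.2015] w 0.0592 F [-0.1 -0.6 -2.7]
  (np.float64(0.59275), np.float64(-0.24575), 0.2) -> [-0.3779, -0.3934, 0.0014]
  (np.float64(0.59275), np.float64(-0.24575), 0.06) -> [-0.3779, -0.3935, 0.1414]
  (np.float64(0.59275), np.float64(-0.24575), 0.0225) -> [-0.3778, -0.3936, 0.1789]
yaw 60.0 rot [ 0.05  0.04 -0.05] q [ 0.45  0.07  1.4  -0.    1.67 -0.6 ]
```

View pics/b.png

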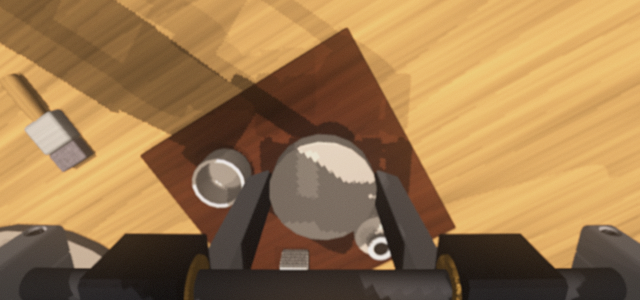

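arm_command --linear '[[-0.025,-0.026,0],[-0.065,-0.068,0],[-0.105,-0.11,0],[-0.145,-0.152,0],[-0.185,-0.194,0],[-0.225,-0.235,0],[-0.265,-0.277,0],[-0.3,-0.314,0]]' --rot '[[0,0,0],[0,0,0],[0,0,0],[0,0,0],[0,0,0],[0,0,0],[0,0,0],[0,0,0]]'

```text
t: 6.2
position: [0.5637, -0.1398, 0.1977]
tcp_rot: [-0.814, -3.028, -0.001]
force: [1.2, 0.9, -0.9]
gripper_width: 0.0591
```

arm_command --linear '[[-0.03,-0.03,0],[-0.06,-0.062,0],[-0.078,-0.0795,0],[-0.078,-0.0795,0],[-0.078,-0.0795,0],[-0.078,-0.0795,0]]' --rot '[[0,0,0],[0,0,0],[0,0,0],[0,0,0],[0,0,0],[0,0,0]]'

```text
t: 6.95
position: [0.5923, -0.2445, 0.201]
tcp_rot: [-0.812, -3.034, -0.001]
force: [0.4, 0.2, -0.5]
gripper_width: 0.0598
```

```bash
python3 w.py c square_prop oblong_prop tube_prop disc_c:.197; python3 -c "
from h import *
plan((.5928,-.2458,.1),(.5928,-.2458,.0225),yaw=60)"
```

```text
square_prop [ 0.6548 -0.1568] yaw 33.0 iou 0.93 sc 0.58 box 395 463 203 266
oblong_prop [ 0.532  -0.3363] yaw 9.0 iou 0.94 sc 0.87 box 175 248 187 249
tube_prop [ 0.4379 -0.1394] yaw 0.0 iou 0.95 sc 0.71 box 313 367 0 51
disc_c [ 0.5918 -0.2448] yaw 0.0 iou 0.97 sc 0.59 box 268 376 234 339
t 7.2 pos [ 0.5926 -0.2453  0.2019] w 0.0592 F [-0.5 -0.2  0. ]
yaw 60.0 rot [ 0.01  0.03 -0.  ] q [-0.48  0.29  1.14  0.    1.71 -1.53]
t 7.2 pos [ 0.5926 -0.2453  0.2019] w 0.0592 F [-0.5 -0.2  0. ]
  (0.5928, -0.2458, 0.1) -> [-0.0003, -0.0003, 0.1019]
  (0.5928, -0.2458, 0.0225) -> [-0.0003, -0.0003, 0.1794]
yaw 60.0 rot [0.01 0.03 0.  ] q [-0.48  0.29  1.14  0.    1.71 -1.53]
```

View pics/c_wrist.png

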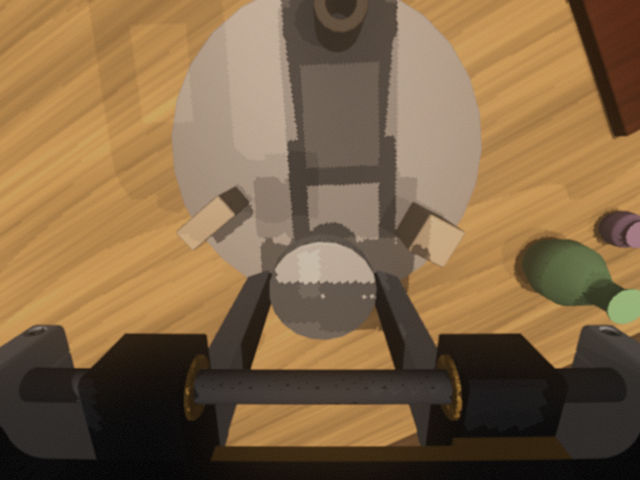

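arm_command --linear '[[-0.0015,-0.0005,0.03],[-0.0015,-0.0005,0.07],[-0.0015,-0.0005,0.11],[-0.0015,-0.0005,0.14],[-0.0015,-0.0005,0.16],[-0.0015,-0.0005,0.172],[-0.0015,-0.0005,0.179],[-0.0015,-0.0005,0.179]]' --rot '[[0,0,0],[0,0,0],[0,0,0],[0,0,0],[0,0,0],[0,0,0],[0,0,0],[0,0,0]]'

```text
t: 8.2
position: [0.5939, -0.2473, 0.0229]
tcp_rot: [0.814, 3.034, -0.0]
force: [-0.6, -1.0, -0.2]
gripper_width: 0.0591
```

arm_command --linear '[[0,0,0],[0,0,0],[0,0,0]]' --rot '[[0,0,0],[0,0,0],[0,0,0]]'

```text
t: 8.57
position: [0.5939, -0.2473, 0.023]
tcp_rot: [0.814, 3.033, -0.0]
force: [0.6, 0.5, -0.9]
gripper_width: 0.0588
```

arm_command --linear '[[0,0,0.001],[0,0,0.001]]' --rot '[[0,0,0],[0,0,0]]'

```text
t: 8.82
position: [0.5938, -0.2472, 0.0217]
tcp_rot: [0.814, 3.034, -0.0]
force: [-0.4, 0.1, 0.1]
gripper_width: 0.059
```

arm_command --linear '[[0,0,0],[0,0,0],[0,0,0],[0,0,0]]' --rot '[[0,0,0],[0,0,0],[0,0,0],[0,0,0]]' --hand 0.18

```text
t: 9.32
position: [0.5936, -0.2471, 0.0215]
tcp_rot: [0.814, 3.034, 0.0]
force: [-0.5, -0.7, 0.4]
gripper_width: 0.0772
```

arm_command --linear '[[0,0,-0.02],[0,0,-0.06],[0,0,-0.1],[0,0,-0.15],[0,0,-0.18],[0,0,-0.18]]' --rot '[[0,0,0],[0,0,0],[0,0,0],[0,0,0],[0,0,0],[0,0,0]]'

```text
t: 10.07
position: [0.5953, -0.248, 0.207]
tcp_rot: [0.812, 3.025, -0.003]
force: [0.1, -0.0, -0.4]
gripper_width: 0.0775
```

```bash
python3 w.py d square_prop oblong_prop disc_c; python3 -c "
from h import *
plan((.6116,.1595,.2),yaw=60)"
```

```text
square_prop [ 0.651  -0.1569] yaw 33.0 iou 0.92 sc 0.68 box 396 462 196 258
oblong_prop [ 0.53   -0.3337] yaw 9.0 iou 0.94 sc 0.76 box 179 250 181 242
disc_c [ 0.5908 -0.2456] yaw 0.0 iou 0.93 sc 0.76 box 295 349 185 239
t 10.28 pos [ 0.5927 -0.2467  0.1991] w 0.0772 F [ 0.2  0.2 -0.1]
yaw 60.0 rot [-0.   -0.23 -0.  ] q [-0.48  0.3   1.14  0.    1.71 -1.53]
t 10.28 pos [ 0.5927 -0.2467  0.1991] w 0.0772 F [ 0.2  0.2 -0.1]
  (0.6116, 0.1595, 0.2) -> [0.187, 0.3611, -0.0001]
yaw 60.0 rot [-0.   -0.23 -0.05] q [-0.48  0.3   1.14  0.    1.71 -1.53]
```

arm_command --linear '[[0.01,0.02,0],[0.03,0.06,0],[0.055,0.105,0],[0.08,0.155,0],[0.105,0.205,0],[0.13,0.255,0],[0.155,0.3,0],[0.175,0.34,0]]' --rot '[[0,0,0],[0,0,0],[0,0,0],[0,0,0],[0,0,0],[0,0,0],[0,0,0],[0,0,0]]'

```text
t: 11.28
position: [0.6108, 0.1383, 0.2004]
tcp_rot: [-0.811, -3.033, 0.0]
force: [0.6, 0.9, 0.1]
gripper_width: 0.0768
```

arm_command --linear '[[0.012,0.021,0],[0.012,0.021,0],[0.012,0.021,0],[0.012,0.021,0],[0.012,0.021,0]]' --rot '[[0,0,0],[0,0,0],[0,0,0],[0,0,0],[0,0,0]]'

```text
t: 11.9
position: [0.6126, 0.1579, 0.2016]
tcp_rot: [0.817, 3.033, 0.0]
force: [0.4, -0.1, -0.5]
gripper_width: 0.077
```

```bash
python3 w.py e squarevase_c; python3 -c "
import cv2;a=cv2.imread('pics/e_wrist.png');cv2.imwrite('pics/e2.png',cv2.resize(a[130:330,200:440],None,fx=2.5,fy=2.5))"
```

```text
squarevase_c [0.6139 0.1588] yaw 60.0 iou 0.95 sc 0.65 box 307 341 201 239
t 12.0 pos [0.6126 0.1582 0.2016] w 0.0771 F [-0.6  0.7 -0.1]
yaw 59.9 rot [ 0.01  0.01 -0.  ] q [ 0.16  0.27  1.16  0.    1.71 -0.88]
```

View pics/e2.png

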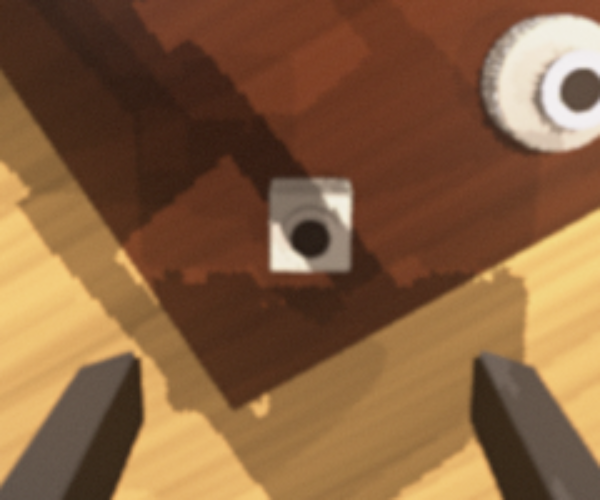

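arm_command --linear '[[-0.001,0.001,0.04],[-0.001,0.001,0.08],[-0.001,0.001,0.12],[-0.001,0.001,0.15],[-0.001,0.001,0.17],[-0.001,0.001,0.177],[-0.001,0.001,0.177],[-0.001,0.001,0.177]]' --rot '[[0,0,0],[0,0,0],[0,0,0],[0,0,0],[0,0,0],[0,0,0],[0,0,0],[0,0,0]]'

```text
t: 13.0
position: [0.6151, 0.1596, 0.0263]
tcp_rot: [0.814, 3.031, 0.002]
force: [-0.3, 0.0, 0.7]
gripper_width: 0.0768
```

arm_command --linear '[[0,0,0],[0,0,0],[0,0,0],[0,0,0],[0,0,0],[0,0,0],[0,0,0],[0,0,0]]' --rot '[[0,0,0],[0,0,0],[0,0,0],[0,0,0],[0,0,0],[0,0,0],[0,0,0],[0,0,0]]' --hand 1 --grip_force 15

```text
t: 14.0
position: [0.6138, 0.1594, 0.0244]
tcp_rot: [-0.814, -3.034, 0.0]
force: [0.0, 0.4, -0.9]
gripper_width: 0.0323
```

arm_command --linear '[[0,0,-0.02],[0,0,-0.05],[0,0,-0.1],[0,0,-0.15],[0,0,-0.18],[0,0,-0.18],[0,0,-0.18]]' --rot '[[0,0,0],[0,0,0],[0,0,0],[0,0,0],[0,0,0],[0,0,0],[0,0,0]]'

```text
t: 14.88
position: [0.6132, 0.1593, 0.2033]
tcp_rot: [-0.814, -3.033, 0.001]
force: [-0.2, 0.3, -0.7]
gripper_width: 0.032
```

```bash
python3 w.py f squarevase_c:.198;python3 -c "
from h import *
plan((.593,-.2465,.2),yaw=60)"
```

```text
squarevase_c [0.6113 0.1596] yaw 60.0 iou 0.91 sc 0.66 box 290 355 255 340
t 14.97 pos [0.6128 0.1592 0.2018] w 0.032 F [-0.6 -0.1 -0.1]
yaw 60.0 rot [-0.16 -0.2  -0.  ] q [ 0.16  0.28  1.16  0.    1.71 -0.88]
t 14.97 pos [0.6128 0.1592 0.2018] w 0.032 F [-0.6 -0.1 -0.1]
  (0.593, -0.2465, 0.2) -> [-0.186, -0.361, 0.0022]
yaw 60.0 rot [-0.16 -0.2  -0.05] q [ 0.16  0.28  1.16  0.    1.71 -0.88]
```

arm_command --linear '[[-0.01,-0.02,0],[-0.03,-0.06,0],[-0.055,-0.105,0],[-0.08,-0.155,0],[-0.105,-0.205,0],[-0.13,-0.255,0],[-0.155,-0.3,0],[-0.175,-0.34,0]]' --rot '[[0,0,0],[0,0,0],[0,0,0],[0,0,0],[0,0,0],[0,0,0],[0,0,0],[0,0,0]]'

```text
t: 15.98
position: [0.5935, -0.2259, 0.2033]
tcp_rot: [-0.817, -3.032, 0.0]
force: [0.6, 0.4, -0.5]
gripper_width: 0.0318
```

arm_command --linear '[[-0.011,-0.021,0.05],[-0.011,-0.021,0.09],[-0.011,-0.021,0.11],[-0.011,-0.021,0.11],[-0.011,-0.021,0.11],[-0.011,-0.021,0.11]]' --rot '[[0,0,0],[0,0,0],[0,0,0],[0,0,0],[0,0,0],[0,0,0]]'

```text
t: 16.73
position: [0.5954, -0.2466, 0.0971]
tcp_rot: [0.812, 3.03, -0.001]
force: [0.8, 0.3, 0.2]
gripper_width: 0.0318
```

```bash
python3 w.py g squarevase_c:.0865 disc_c;python3 -c "
from h import *
plan((.593,-.2465,.2),yaw=60)"
```

```text
squarevase_c [ 0.4543 -0.1617] yaw 51.0 iou 0.71 sc 0.69 box 328 360 0 5
disc_c [ 0.5857 -0.2432] yaw 0.0 iou 0.62 sc 0.63 box 283 359 207 266
t 16.88 pos [ 0.5948 -0.2464  0.0959] w 0.0319 F [-0.9  0.4 -1.2]
yaw 60.0 rot [ 0.01  0.14 -0.  ] q [-0.48  0.33  1.3   0.    1.51 -1.53]
t 16.88 pos [ 0.5948 -0.2464  0.0959] w 0.0319 F [-0.9  0.4 -1.2]
  (0.593, -0.2465, 0.2) -> [0.0012, -0.001, -0.1041]
yaw 60.0 rot [ 0.01  0.14 -0.02] q [-0.48  0.33  1.3   0.    1.51 -1.53]
```

View pics/g_wrist.png

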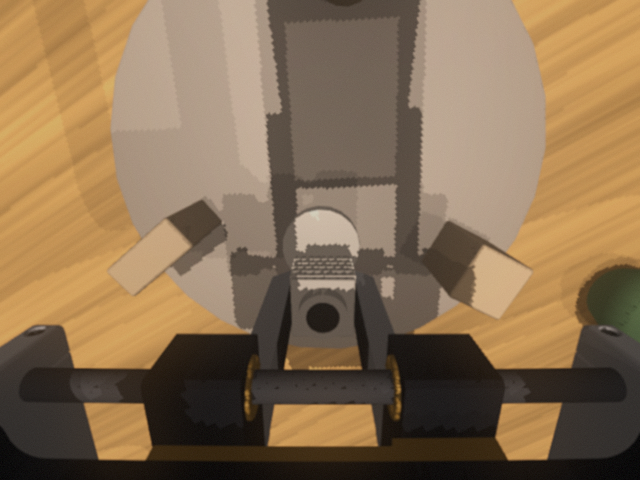

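```bash
python3 - <<'E'
from h import *
C=cam("wrist")
def bb(p):
    q=proj(C,cyl([(.03,0),(.03,.016)])+[p[0],p[1],.018]); return np.array([q[:,0].min(),q[:,0].max(),q[:,1].min()])
s=least_squares(lambda p:bb(p)-[283,359.5,207],[.593,-.246],diff_step=.003);print("disc",s.x,s.fun)
for z in(.096-.0064+.044,):print("vase",ray(C,(322,317),z))
plan()
E
```

```text
disc [ 0.59375754 -0.24722324] [-0.99863385  0.99873041  0.07070159]
vase [ 0.59376384 -0.24649281]
t 16.88 pos [ 0.5948 -0.2464  0.0959] w 0.0319 F [-0.9  0.4 -1.2]
yaw 60.0 rot [ 0.01  0.14 -0.  ] q [-0.48  0.33  1.3   0.    1.51 -1.53]
```

arm_command --linear '[[0,0,0.015],[0,0,0.03],[0,0,0.042],[0,0,0.05],[0,0,0.053],[0,0,0.053],[0,0,0.053]]' --rot '[[0,0,0],[0,0,0],[0,0,0],[0,0,0],[0,0,0],[0,0,0],[0,0,0]]'

```text
t: 17.75
position: [0.5945, -0.2465, 0.0421]
tcp_rot: [0.814, 3.033, -0.0]
force: [-0.2, 0.1, -1.1]
gripper_width: 0.032
```

arm_command --linear '[[0,0,0.0012],[0,0,0.0015],[0,0,0.0015]]' --rot '[[0,0,0],[0,0,0],[0,0,0]]'

```text
t: 18.12
position: [0.5944, -0.2464, 0.0405]
tcp_rot: [0.814, 3.033, -0.0]
force: [0.1, -0.1, 0.5]
gripper_width: 0.032
```

arm_command --linear '[[0,0,0],[0,0,0],[0,0,0],[0,0,0]]' --rot '[[0,0,0],[0,0,0],[0,0,0],[0,0,0]]' --hand 0.4

```text
t: 18.62
position: [0.5941, -0.2462, 0.0399]
tcp_rot: [-0.814, -3.034, -0.0]
force: [-0.3, -0.8, 0.7]
gripper_width: 0.0567
```

arm_command --linear '[[0,0,-0.01],[0,0,-0.04],[0,0,-0.08],[0,0,-0.12],[0,0,-0.16],[0,0,-0.16],[0,0,-0.16]]' --rot '[[0,0,0],[0,0,0],[0,0,0],[0,0,0],[0,0,0],[0,0,0],[0,0,0]]'

```text
t: 19.5
position: [0.5938, -0.2461, 0.1994]
tcp_rot: [-0.814, -3.034, -0.0]
force: [-0.4, 0.5, -0.9]
gripper_width: 0.0567
```

```bash
python3 w.py i square_prop oblong_prop tube_prop squarevase_c:.034 disc_c;python3 -c "
from h import *
plan((.6105,.2725,.2),yaw=60)"
```

```text
square_prop [ 0.6531 -0.1569] yaw 27.0 iou 0.92 sc 0.63 box 397 464 200 265
oblong_prop [ 0.5311 -0.3345] yaw 9.0 iou 0.93 sc 0.89 box 176 248 186 248
tube_prop [ 0.4375 -0.1396] yaw 0.0 iou 0.95 sc 0.9 box 314 368 0 48
squarevase_c [ 0.5926 -0.2459] yaw 60.0 iou 0.9 sc 0.86 box 306 339 205 244
disc_c [ 0.5845 -0.2439] yaw 0.0 iou 0.38 sc 0.81 box 294 349 189 245
t 19.8 pos [ 0.5936 -0.246   0.1985] w 0.0566 F [ 0.7  0.5 -1. ]
yaw 60.0 rot [-0.   -0.15 -0.  ] q [-0.48  0.3   1.14  0.    1.71 -1.53]
t 19.8 pos [ 0.5936 -0.246   0.1985] w 0.0566 F [ 0.7  0.5 -1. ]
  (0.6105, 0.2725, 0.2) -> [0.245, 0.4573, -0.0009]
yaw 60.0 rot [-0.   -0.15 -0.05] q [-0.48  0.3   1.14  0.    1.71 -1.53]
```

View pics/i_wrist.png

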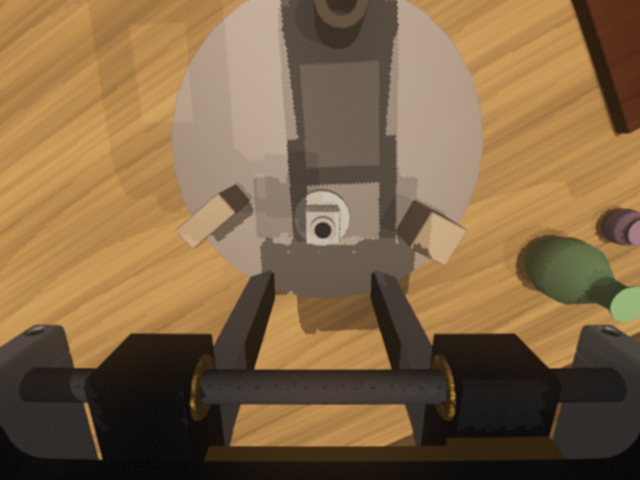

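arm_command --linear '[[0.015,0.027,0],[0.04,0.075,0],[0.065,0.125,0],[0.092,0.175,0],[0.12,0.225,0],[0.147,0.275,0],[0.174,0.325,0],[0.2,0.373,0]]' --rot '[[0,0,0],[0,0,0],[0,0,0],[0,0,0],[0,0,0],[0,0,0],[0,0,0],[0,0,0]]' --hand 0

```text
t: 20.8
position: [0.6074, 0.1786, 0.1995]
tcp_rot: [-0.814, -3.034, 0.0]
force: [0.3, -0.3, 0.0]
gripper_width: 0.0942
```

arm_command --linear '[[0.025,0.045,0],[0.045,0.084,0],[0.045,0.084,0],[0.045,0.084,0],[0.045,0.084,0],[0.045,0.084,0]]' --rot '[[0,0,0],[0,0,0],[0,0,0],[0,0,0],[0,0,0],[0,0,0]]'

```text
t: 21.55
position: [0.6111, 0.2706, 0.2003]
tcp_rot: [0.817, 3.033, 0.0]
force: [-0.5, 0.5, 0.8]
gripper_width: 0.0939
```

```bash
python3 w.py j bottle_c;python3 -c "
from h import *
plan((.6105,.2725,.026),yaw=60)"
```

```text
bottle_c [0.6103 0.2722] yaw 0.0 iou 0.97 sc 0.56 box 298 348 193 246
t 21.65 pos [0.6111 0.271  0.2003] w 0.094 F [-0.7  0.5  0.2]
yaw 59.9 rot [ 0.02  0.01 -0.  ] q [ 0.33  0.36  1.06  0.    1.73 -0.71]
t 21.65 pos [0.6111 0.271  0.2003] w 0.094 F [-0.7  0.5  0.2]
  (0.6105, 0.2725, 0.026) -> [0.0013, 0.0009, 0.1743]
yaw 59.9 rot [ 0.02  0.01 -0.13] q [ 0.33  0.36  1.06  0.    1.73 -0.71]
```

arm_command --linear '[[0.001,0.001,0.04],[0.001,0.001,0.08],[0.001,0.001,0.12],[0.001,0.001,0.15],[0.001,0.001,0.168],[0.001,0.001,0.176],[0.001,0.001,0.176],[0.001,0.001,0.176]]' --rot '[[0,0,0],[0,0,0],[0,0,0],[0,0,0],[0,0,0],[0,0,0],[0,0,0],[0,0,0]]'

```text
t: 22.65
position: [0.6116, 0.2737, 0.0258]
tcp_rot: [0.814, 3.032, 0.003]
force: [0.1, -0.5, 0.2]
gripper_width: 0.0938
```

arm_command --linear '[[0,0,0],[0,0,0],[0,0,0],[0,0,0],[0,0,0],[0,0,0],[0,0,0],[0,0,0]]' --rot '[[0,0,0],[0,0,0],[0,0,0],[0,0,0],[0,0,0],[0,0,0],[0,0,0],[0,0,0]]' --hand 1 --grip_force 20

```text
t: 23.65
position: [0.6104, 0.2733, 0.024]
tcp_rot: [-0.814, -3.034, 0.0]
force: [-0.6, -0.5, 0.5]
gripper_width: 0.0496
```

arm_command --linear '[[0,0,-0.02],[0,0,-0.05],[0,0,-0.1],[0,0,-0.15],[0,0,-0.18],[0,0,-0.18],[0,0,-0.18]]' --rot '[[0,0,0],[0,0,0],[0,0,0],[0,0,0],[0,0,0],[0,0,0],[0,0,0]]'

```text
t: 24.52
position: [0.6099, 0.2732, 0.2027]
tcp_rot: [-0.814, -3.033, 0.002]
force: [0.3, 0.0, -1.3]
gripper_width: 0.0496
```

```bash
python3 w.py k bottle_c:.198;python3 -c "
from h import *
plan((.546,-.1484,.2),yaw=60)"
```

```text
bottle_c [0.609 0.273] yaw 0.0 iou 0.95 sc 0.8 box 273 372 248 367
t 24.62 pos [0.6094 0.273  0.2011] w 0.0498 F [-0.4  0.1 -1.9]
yaw 60.0 rot [-0.2  -0.18 -0.  ] q [ 0.34  0.36  1.05  0.    1.73 -0.71]
t 24.62 pos [0.6094 0.273  0.2011] w 0.0498 F [-0.4  0.1 -1.9]
  (0.546, -0.1484, 0.2) -> [-0.1561, -0.3965, 0.002]
yaw 60.0 rot [-0.2  -0.18 -0.05] q [ 0.34  0.36  1.05  0.    1.73 -0.71]
```

arm_command --linear '[[-0.01,-0.025,0],[-0.03,-0.075,0],[-0.05,-0.125,0],[-0.07,-0.175,0],[-0.09,-0.225,0],[-0.11,-0.275,0],[-0.13,-0.325,0],[-0.148,-0.37,0]]' --rot '[[0,0,0],[0,0,0],[0,0,0],[0,0,0],[0,0,0],[0,0,0],[0,0,0],[0,0,0]]'

```text
t: 25.62
position: [0.552, -0.1226, 0.2018]
tcp_rot: [-0.814, -3.031, -0.0]
force: [0.7, 0.6, -1.9]
gripper_width: 0.0497
```

arm_command --linear '[[-0.008,-0.0265,0.03],[-0.008,-0.0265,0.05],[-0.008,-0.0265,0.06],[-0.008,-0.0265,0.06],[-0.008,-0.0265,0.06],[-0.008,-0.0265,0.06]]' --rot '[[0,0,0],[0,0,0],[0,0,0],[0,0,0],[0,0,0],[0,0,0]]'

```text
t: 26.38
position: [0.5477, -0.1478, 0.1452]
tcp_rot: [0.813, 3.032, -0.0]
force: [0.3, 0.3, -1.1]
gripper_width: 0.05
```

```bash
python3 w.py l square_prop tube_prop bottle_c:.135;python3 -c "
from h import *
plan((.546,-.1484,.024),yaw=60)"
```

```text
square_prop [ 0.6639 -0.1677] yaw 78.0 iou 0.27 sc 0.69 box 345 383 324 369
tube_prop [ 0.4384 -0.1402] yaw 0.0 iou 0.86 sc 0.66 box 221 293 81 146
bottle_c [ 0.5499 -0.1496] yaw 0.0 iou 0.98 sc 0.85 box 273 372 248 366
t 26.57 pos [ 0.5473 -0.1479  0.1445] w 0.0497 F [-0.3  0.4 -0.7]
yaw 60.0 rot [ 0.01  0.06 -0.  ] q [-0.36  0.14  1.43  0.    1.57 -1.41]
t 26.57 pos [ 0.5473 -0.1479  0.1445] w 0.0497 F [-0.3  0.4 -0.7]
  (0.546, -0.1484, 0.024) -> [0.001, -0.0011, 0.1205]
yaw 60.0 rot [ 0.01  0.06 -0.03] q [-0.36  0.14  1.43  0.    1.57 -1.41]
```

View pics/l_wrist.png

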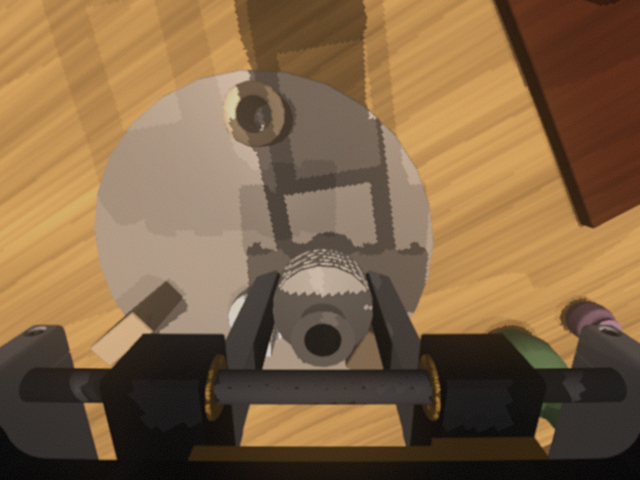

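arm_command --linear '[[0.001,-0.001,0.03],[0.001,-0.001,0.06],[0.001,-0.001,0.085],[0.001,-0.001,0.105],[0.001,-0.001,0.115],[0.001,-0.001,0.119],[0.001,-0.001,0.119],[0.001,-0.001,0.119]]' --rot '[[0,0,0],[0,0,0],[0,0,0],[0,0,0],[0,0,0],[0,0,0],[0,0,0],[0,0,0]]'

```text
t: 27.58
position: [0.5464, -0.1486, 0.026]
tcp_rot: [0.814, 3.032, -0.0]
force: [-1.2, 0.1, -1.8]
gripper_width: 0.0494
```

arm_command --linear '[[0,0,0.0012],[0,0,0.0018],[0,0,0.0018]]' --rot '[[0,0,0],[0,0,0],[0,0,0]]'

```text
t: 27.95
position: [0.546, -0.1484, 0.0239]
tcp_rot: [0.814, 3.033, -0.0]
force: [-0.6, 1.1, 1.9]
gripper_width: 0.0498
```

arm_command --linear '[[0,0,0],[0,0,0],[0,0,0],[0,0,0]]' --rot '[[0,0,0],[0,0,0],[0,0,0],[0,0,0]]' --hand 0.2

```text
t: 28.45
position: [0.5456, -0.1483, 0.0231]
tcp_rot: [-0.814, -3.034, -0.0]
force: [0.4, 0.2, 0.1]
gripper_width: 0.075
```

arm_command --linear '[[0,0,-0.01],[0,0,-0.04],[0,0,-0.08],[0,0,-0.12],[0,0,-0.16],[0,0,-0.176],[0,0,-0.176]]' --rot '[[0,0,0],[0,0,0],[0,0,0],[0,0,0],[0,0,0],[0,0,0],[0,0,0]]'

```text
t: 29.32
position: [0.5462, -0.1485, 0.2003]
tcp_rot: [0.814, 3.032, -0.0]
force: [0.4, 0.2, 0.5]
gripper_width: 0.0754
```

```bash
python3 w.py m tube_prop square_prop bottle_c;python3 -c "
from h import *
plan((.4665,.1575,.2),yaw=60)"
```

```text
tube_prop [ 0.437  -0.1395] yaw 0.0 iou 0.84 sc 0.91 box 243 298 92 146
square_prop [ 0.652  -0.1564] yaw 36.0 iou 0.9 sc 0.77 box 341 393 276 345
bottle_c [ 0.5447 -0.1483] yaw 0.0 iou 0.92 sc 0.7 box 298 347 195 247
t 29.52 pos [ 0.5446 -0.148   0.1967] w 0.0753 F [-1.4  0.8 -0.1]
yaw 60.0 rot [-0.03 -0.25 -0.  ] q [-0.37  0.12  1.35  0.    1.67 -1.41]
t 29.52 pos [ 0.5446 -0.148   0.1967] w 0.0753 F [-1.4  0.8 -0.1]
  (0.4665, 0.1575, 0.2) -> [0.2206, 0.2253, -0.0025]
yaw 60.0 rot [-0.03 -0.25 -0.05] q [-0.37  0.12  1.35  0.    1.67 -1.41]
```

arm_command --linear '[[0.015,0.015,0],[0.045,0.046,0],[0.08,0.082,0],[0.115,0.118,0],[0.15,0.153,0],[0.185,0.189,0],[0.21,0.214,0],[0.22,0.225,-0.002]]' --rot '[[0,0,0],[0,0,0],[0,0,0],[0,0,0],[0,0,0],[0,0,0],[0,0,0],[0,0,0]]' --hand 0

```text
t: 30.52
position: [0.4661, 0.1587, 0.2006]
tcp_rot: [-0.809, -3.034, 0.001]
force: [-0.4, -0.2, 0.8]
gripper_width: 0.0942
```

arm_command --linear '[[0,0,0],[0,0,0],[0,0,0]]' --rot '[[0,0,0],[0,0,0],[0,0,0]]'

```text
t: 30.9
position: [0.4682, 0.1555, 0.201]
tcp_rot: [-0.817, -3.033, 0.001]
force: [0.3, 0.2, 0.2]
gripper_width: 0.0937
```

```bash
python3 w.py n bowl_c;python3 -c "
from h import *
plan((.4665,.1575,.027),yaw=60)"
```

```text
bowl_c [0.465 0.158] yaw 0.0 iou 0.94 sc 0.78 box 296 351 189 247
t 31.0 pos [0.4682 0.1557 0.2011] w 0.0939 F [ 0.1 -0.4  0.2]
yaw 59.9 rot [-0.01 -0.   -0.  ] q [ 0.21 -0.04  1.51 -0.    1.67 -0.84]
t 31.0 pos [0.4682 0.1557 0.2011] w 0.0939 F [ 0.1 -0.4  0.2]
  (0.4665, 0.1575, 0.027) -> [0.0023, 0.0008, 0.1741]
yaw 59.9 rot [-0.01 -0.   -0.14] q [ 0.21 -0.04  1.51 -0.    1.67 -0.84]
```

arm_command --linear '[[0.003,0.0005,0.04],[0.003,0.0005,0.08],[0.003,0.0005,0.12],[0.003,0.0005,0.15],[0.003,0.0005,0.168],[0.003,0.0005,0.175],[0.003,0.0005,0.175],[0.003,0.0005,0.175]]' --rot '[[0,0,0],[0,0,0],[0,0,0],[0,0,0],[0,0,0],[0,0,0],[0,0,0],[0,0,0]]'

```text
t: 32.0
position: [0.4665, 0.1586, 0.0273]
tcp_rot: [0.814, 3.032, 0.002]
force: [0.3, -1.4, -0.4]
gripper_width: 0.0945
```

arm_command --linear '[[0,0,0],[0,0,0],[0,0,0],[0,0,0],[0,0,0],[0,0,0],[0,0,0],[0,0,0]]' --rot '[[0,0,0],[0,0,0],[0,0,0],[0,0,0],[0,0,0],[0,0,0],[0,0,0],[0,0,0]]' --hand 1 --grip_force 15

```text
t: 33.0
position: [0.4655, 0.1585, 0.0262]
tcp_rot: [-0.814, -3.034, 0.0]
force: [-1.2, -0.1, 1.9]
gripper_width: 0.0561
```

arm_command --linear '[[0,0,-0.02],[0,0,-0.05],[0,0,-0.1],[0,0,-0.15],[0,0,-0.175],[0,0,-0.175],[0,0,-0.175]]' --rot '[[0,0,0],[0,0,0],[0,0,0],[0,0,0],[0,0,0],[0,0,0],[0,0,0]]'

```text
t: 33.88
position: [0.4647, 0.1584, 0.1993]
tcp_rot: [-0.814, -3.032, 0.002]
force: [-0.7, -0.1, -1.3]
gripper_width: 0.0562
```

```bash
python3 w.py o bowl_c:.192;python3 -c "
from h import *
plan((.4849,-.2373,.2),yaw=60)"
```

```text
bowl_c [0.4635 0.1585] yaw 0.0 iou 0.94 sc 0.93 box 266 380 242 362
t 33.98 pos [0.4645 0.1583 0.1988] w 0.0565 F [-0.7  0.8 -1.2]
yaw 60.0 rot [-0.16 -0.18 -0.  ] q [ 0.21 -0.04  1.51  0.    1.67 -0.83]
t 33.98 pos [0.4645 0.1583 0.1988] w 0.0565 F [-0.7  0.8 -1.2]
  (0.4849, -0.2373, 0.2) -> [-0.2158, -0.3322, -0.001]
yaw 60.0 rot [-0.16 -0.18 -0.05] q [ 0.21 -0.04  1.51  0.    1.67 -0.83]
```

arm_command --linear '[[-0.014,-0.022,0],[-0.04,-0.062,0],[-0.068,-0.105,0],[-0.096,-0.148,0],[-0.124,-0.19,0],[-0.152,-0.233,0],[-0.18,-0.276,0],[-0.202,-0.31,0]]' --rot '[[0,0,0],[0,0,0],[0,0,0],[0,0,0],[0,0,0],[0,0,0],[0,0,0],[0,0,0]]'

```text
t: 34.98
position: [0.4843, -0.2126, 0.1991]
tcp_rot: [-0.815, -3.031, -0.001]
force: [-0.2, 0.4, -0.2]
gripper_width: 0.0562
```

arm_command --linear '[[-0.014,-0.022,0.03],[-0.014,-0.022,0.05],[-0.014,-0.022,0.06],[-0.014,-0.022,0.06],[-0.014,-0.022,0.06],[-0.014,-0.022,0.06]]' --rot '[[0,0,0],[0,0,0],[0,0,0],[0,0,0],[0,0,0],[0,0,0]]'

```text
t: 35.72
position: [0.4869, -0.237, 0.1424]
tcp_rot: [0.813, 3.032, -0.001]
force: [0.1, 0.5, -0.5]
gripper_width: 0.0562
```

```bash
python3 w.py p oblong_prop tube_prop bowl_c:.133;python3 -c "
from h import *
plan((.4848,-.2373,.0265),yaw=60)"
```

```text
oblong_prop [ 0.6215 -0.1561] yaw 111.0 iou 0.3 sc 0.7 box 446 507 305 333
tube_prop [ 0.5458 -0.3303] yaw 0.0 iou 0.08 sc 0.42 box 258 276 328 357
bowl_c [ 0.4869 -0.2375] yaw 0.0 iou 0.98 sc 0.76 box 266 379 242 364
t 35.92 pos [ 0.4865 -0.237   0.1417] w 0.0564 F [ 0.9  0.4 -0.7]
yaw 60.0 rot [ 0.    0.05 -0.  ] q [-0.56  0.09  1.5   0.    1.56 -1.6 ]
t 35.92 pos [ 0.4865 -0.237   0.1417] w 0.0564 F [ 0.9  0.4 -0.7]
  (0.4848, -0.2373, 0.0265) -> [0.0014, -0.0011, 0.1152]
yaw 60.0 rot [ 0.    0.05 -0.03] q [-0.56  0.09  1.5   0.    1.56 -1.6 ]
```

View pics/p_wrist.png

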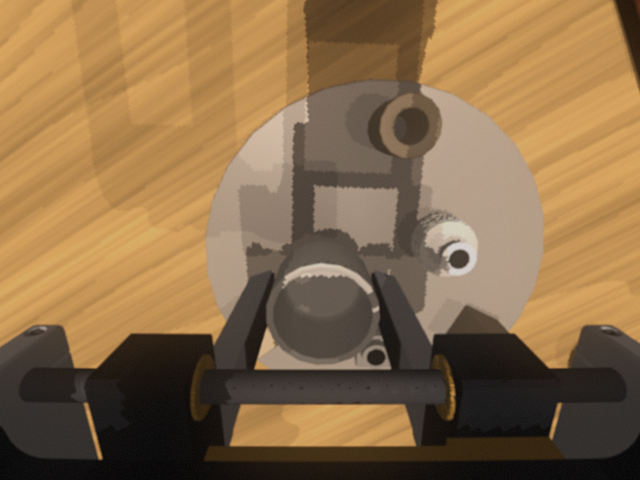

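arm_command --linear '[[0.001,-0.001,0.03],[0.001,-0.001,0.06],[0.001,-0.001,0.085],[0.001,-0.001,0.103],[0.001,-0.001,0.111],[0.001,-0.001,0.114],[0.001,-0.001,0.114],[0.001,-0.001,0.114]]' --rot '[[0,0,0],[0,0,0],[0,0,0],[0,0,0],[0,0,0],[0,0,0],[0,0,0],[0,0,0]]'

```text
t: 36.92
position: [0.4855, -0.2377, 0.0281]
tcp_rot: [0.814, 3.033, -0.001]
force: [0.2, -0.5, -0.2]
gripper_width: 0.0561
```

arm_command --linear '[[0,0,0.0012],[0,0,0.0018],[0,0,0.0018]]' --rot '[[0,0,0],[0,0,0],[0,0,0]]'

```text
t: 37.3
position: [0.4852, -0.2376, 0.0262]
tcp_rot: [0.814, 3.033, -0.0]
force: [-1.2, 1.1, 3.8]
gripper_width: 0.0563
```

arm_command --linear '[[0,0,0],[0,0,0],[0,0,0],[0,0,0]]' --rot '[[0,0,0],[0,0,0],[0,0,0],[0,0,0]]' --hand 0.18

```text
t: 37.8
position: [0.4848, -0.2373, 0.0251]
tcp_rot: [-0.814, -3.034, -0.0]
force: [0.4, -0.1, 1.5]
gripper_width: 0.0769
```

arm_command --linear '[[0,0,-0.01],[0,0,-0.04],[0,0,-0.08],[0,0,-0.12],[0,0,-0.16],[0,0,-0.176],[0,0,-0.176]]' --rot '[[0,0,0],[0,0,0],[0,0,0],[0,0,0],[0,0,0],[0,0,0],[0,0,0]]'

```text
t: 38.67
position: [0.4854, -0.2377, 0.2025]
tcp_rot: [0.814, 3.032, -0.001]
force: [1.2, -0.9, 0.1]
gripper_width: 0.0769
```

arm_command --linear '[[0.03,0.04,0],[0.06,0.09,0],[0.09,0.14,0],[0.12,0.19,0],[0.15,0.23,0],[0.18,0.28,0],[0.21,0.32,0],[0.21,0.33,0]]' --rot '[[0,0,0],[0,0,0],[0,0,0],[0,0,0],[0,0,0],[0,0,0],[0,0,0],[0,0,0]]'

```text
t: 39.67
position: [0.4665, 0.1558, 0.1989]
tcp_rot: [-0.806, -3.032, 0.002]
force: [0.7, -0.6, -0.8]
gripper_width: 0.0766
```

```bash
python3 - <<'E'
from h import *
o=look(["scene","side"],list(M),pix="z")
Z={"squarevase_c":.034};res={}
for n in M:
    if n not in o: print(n,"missing");continue
    ys={"square_prop":37.5,"squarevase_c":60,"oblong_prop":8}.get(n,0)
    try:
        b=fit(n,o[n],z0=Z.get(n),yaws=[np.radians(ys)]);res[n]=b[0];print(n,np.round(b[0],4),round(b[2],2),np.round(b[3],1))
    except Exception as e: print(n,e)
P=lambda a,b:(res[a]+res[b])/2
for k,a,b in(("bottle_c","square_prop","tube_prop"),("bowl_c","tube_prop","oblong_prop"),("disc_c","oblong_prop","square_prop")): print(k,"err mm",np.round((res[k]-P(a,b))*1e3,1))
plan()
im=np.hstack([cv2.imread("pics/z_scene.png")[120:400,100:500],cv2.imread("pics/z_side.png")[160:440,180:580]]);cv2.imwrite("pics/z.png",im)
E
```

```text
bottle_c [ 0.5459 -0.1492] 0.92 [ 0.7 -0.2  0.5  0.3]
bowl_c [ 0.4846 -0.2383] 0.93 [ 0.2 -0.9  0.6 -0.3]
disc_c [ 0.5948 -0.2451] 0.51 [-0.4 -3.7  1.5 -4.3]
squarevase_c [ 0.5937 -0.2457] 0.86 [0.6 0.1 0.4 0.5]
square_prop [ 0.6547 -0.1568] 0.92 [0.3 0.1 0.6 0.7]
tube_prop [ 0.4369 -0.1395] 0.97 [ 0. -0.]
oblong_prop [ 0.5316 -0.3363] 0.96 [-0.  0.]
glazed_vase [ 0.7778 -0.0404] 0.87 [-0.1 -1.4  0.6 -2.3]
lilac_pot [0.7781 0.0459] 0.84 [ 0.8 -0.3  1.1  0.4]
bottle_c err mm [ 0.1 -1. ]
bowl_c err mm [ 0.3 -0.4]
disc_c err mm [1.6 1.4]
t 40.67 pos [0.4683 0.1535 0.2014] w 0.0769 F [ 0.8  0.4 -0.9]
yaw 60.0 rot [ 0. -0.  0.] q [ 0.2  -0.04  1.51  0.    1.67 -0.84]
```

View pics/z.png

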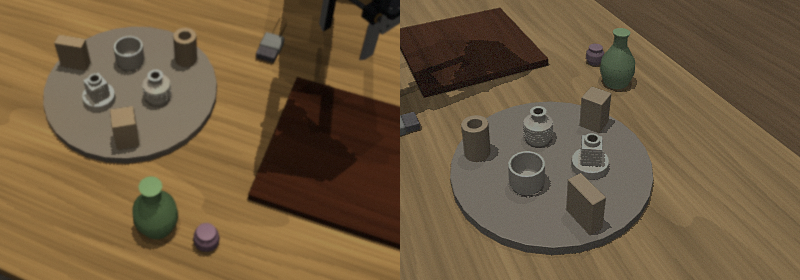

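All pieces stand upright in place: in the left half the bowl is at (128,52), the bottle at (157,88), and the square vase on the disc at (97,90). The gripper is clear.

```bash
python3 -c "
from rig import robot
print(robot.job_done())"
```

```text
the job is handed in; nothing more can be done
None
```

All four pieces are packed on the kiln shelf, released and upright, and I handed the job in after about 41 s of robot time. The disc went first, then the square vase on top of it, then the bottle and the bowl.

| Piece | Last measured offset from its target | Allowed |
|---|---|---|
| Bottle vase | about 1 mm | 14–15 mm |
| Tea bowl | under 1 mm | 14–15 mm |
| Setter disc | about 2 mm | 14–15 mm |
| Square vase on disc | about 1 mm | 12 mm |

- **Left in place:** the three props and the glazed vase measured within about 2 mm of where they started. The lilac pot shows no visible shift.
- **Less certain – disc:** in the last check the vase hid part of the disc, so its fit was loose (overlap 0.51). The wrist view just after it was placed, before the vase went on, put it under 1 mm from the midpoint.
- **Less certain – lilac pot:** its first combined fit failed, so I compared it with the start estimate from the scene camera alone, which was about 1 mm off.
- **Wrong detections:** while the bowl was being carried, the networks gave wrong prop positions because the gripper blocked the view. I ignored those and used the earlier measurements.

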